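Take the glued pen box out of the press and pack it

ROBOT

A 7-joint arm with a two-finger parallel gripper is mounted at the origin on the work surface. World frame = base frame: x ahead of the robot, y to its left, z up, the work surface at z = 0. Lengths are in mm, angles in degrees, forces in N, time in s.
With the tool pointing down it reaches from about 350 to 900 mm from the base axis. Payload 19.9 kg.
Tool frame: the origin (TCP) lies at the very end of the fingers, on their centre line; the grasp point (between the pads) lies 19 mm behind it; z points along the fingers, y is the line along which they close (so a half turn about z gives the same grasp; the last joint's range is limited). The gripper opens to 85 mm and grips with 20 to 120 N. Pads are 22 mm wide; open, the fingers measure 114 mm over their backs; the gripper's body (76 mm by 85 mm) begins 54 mm behind the grasp point. The pads swing forward as they close: fully open they stand 13 mm farther back than shut.
Start: joints at [65.002, 23.915, -0.59, 92.452, 0.269, 63.638, -3.037], TCP at [240.383, -576.903, 231.26] pointing down, gripper open.
Joint ranges: [-161.28, 161.28], [-22.2, 115.67], [-73.04, 71.86], [3.21, 147.25], [-68.34, 248.33], [10.77, 114.83], [-161.83, 161.83]. Speed limits (degrees/s): [108.29, 108.29, 136.94, 136.94, 172.46, 172.46, 172.46].

INTERFACE

Orientations are given as a 3x3 rotation matrix whose columns are the frame's x, y, z axes.
In Python, from bench import * gives the robot as it stands. The module is installed in compiled form; this text tells all that it offers.
- The arm moves only by the tool jog_arm, never from a script. Its argument "plan" is one flat list of numbers, 5 for each row, row after row: the shift along the tool's x, y, z in m, then the turn about the tool's z in degrees, then the gripper command: -1 is fully open, 1 is shut, values between are in proportion. In form: [x, y, z, turn, claw, x, y, z, turn, claw, ...]. A call has 1 to 8 rows; each row is the pose to reach, as a shift and turn from the pose commanded when the call began, along the tool's axes at that moment; what a row does not reach only later rows make up. A row lasts 1/12 s, in which the tool goes at most 41.7 mm and 7.16 degrees, less where a joint would pass 70% of its speed; a pose out of reach is approached as far as the arm can. A call with a gripper value outside its range is refused whole. The fingers move at their own pace and stop on an object; "grip_force" is the grip in N (left out, the last holds). Time passes only in rows, so rows that repeat a pose let the fingers close. It gives the time, the measured TCP pose, the force, the opening and the grip force at its end, in the units of the state.
- get_state(): the state, without advancing time (a new reading comes with each control period).
- read_camera(name): name is "side" or "top" or "wrist"; returns a dict with "frame" (400x640x3 uint8, red, green, blue), "mtx" (3x3 intrinsics, pixels), "extrinsics" (4x4, takes a point from world to camera coordinates). Camera axes: x right, y up, looking along -z (the intrinsics and any distortion apply to the point x, -y, -z); pixel columns grow to the right and rows downward; lengths in mm; the calibration is good to about 2 mm. The wrist camera is an equidistant fisheye: a pixel r from the principal point sees the ray r / f radians off the axis. A picture is of the moment at which its call begins. There is no depth.
- close_job(): hands the job in; it is judged then, once.
The state is a dict: "time": time; "joint_pos": joint angles; "qd": joint speeds; "tau": joint torques, N m; "tool_pos": TCP position; "orientation": TCP orientation; "wrist_force": force on the tool from outside, world axes, zero at the start; "ft_torque": the same for the moment, N m; "gripper_width": finger opening in mm; "grip_force": force on a finger pad.
Only numpy, scipy, OpenCV 4.12 (cv2) and the standard library are available. Lean on these libraries where they do the work, as an engineer would, in place of code of your own. Each camera call takes 0.05 s, during which the arm holds its last target. There are 200 camera calls.

TASK

Swing the steel hold-down bar of the glue press most of the way up and leave it standing open; only then draw the long gold pen box out from beneath it on to the bare front part of the press board, right out of the guides, and let it go there. Take the box again round its middle, lift it off the board and lay it (do not drop it) flat in the grey tray between the tray's walls. Leave the other things on the table where they are.

Things in the scene. Friction and masses are not known exactly. Their poses are not given: they have to be found in the camera images.
- jig: the glue press, fixed: plywood board 310 mm long (x), 170 wide (y), 12 thick; origin at the centre of its underside, on the table. +x points from its bare front (nearer the robot) to the steel bridge at the rear. Wooden side guides, 67 mm apart inside and 16 mm high above the board, run from x +35 to +100 mm; from there to x -155 mm the board is bare
- bridge (a point): middle of the underside of the fixed steel bridge, at press x +125 mm, 52 mm above the table. The bridge covers x +100 to +150 mm, is 96 mm wide and 72 mm high, with a stop inside at x +132 mm. It reaches over the tail of the box (top of the box 47 mm above the table), so the box must be slid out along press -x before it can be lifted
- bar (a joint): angle of the hold-down bar (rad): 0 lying on the box, grows as it swings up and back, to a stop at 1.4. The hinge is stiff (about 0.5 N m of friction; 0.35 kg bar): the bar stays where it is left; lifting it at the handle takes about 8 N
- bar_handle (a point): middle of the bar's handle: a round steel rod 12 mm thick, 66 mm long between two uprights, parallel to the press's y axis, 105 mm above the table when the bar is down. The cross-bar that holds the box (22 mm wide in x, 12 thick, 116 long) lies 43 mm below it, its top 37 mm below the rod's axis. The rod can turn between the fingers while it is lifted
- bar_hinge (a point): middle of the bar's hinge axis, parallel to the press's y axis, fixed at press x +135 mm, 62 mm above the table. With the bar down the handle lies 95 mm in front of it (press -x) and 43 mm above it; it moves on an arc of 104 mm radius about it, up and towards press +x
- penbox_center (a point): centre of the long gold pen box, 140 (its x) by 60 (y) by 35 mm high, 0.18 to 0.35 kg, rigid, same either way round. It starts along the press's x axis, centre about 52 mm behind (+x) the press's origin, its front 50 mm in front of the guides, free to grip across the width from above. Grip 7 mm above its centre, so that fingertips clear the board or tray floor
- tray: fixed grey tray; origin at the centre of its underside, on the table. Inside 156 mm (x) by 74 mm (y), floor 6 mm thick, walls 5 mm thick and 24 mm high in all. The two short walls are whole; each long side has walls only 32 mm long at the corners, and an open gap of 92 mm in the middle for the fingers
- highlighter: highlighter pen 115 x 24 x 18 mm lying flat beside the press; origin centre of its underside
- taperoll: roll of brown parcel tape lying flat, 96 mm across, 48 mm high, beyond the tray; origin centre of its underside
- stapler: black desk stapler 150 x 36 x 53 mm, on the robot's side of the tray; origin centre of its underside
- mug: white mug, 80 mm across, 95 mm high, with a handle; origin centre of its underside
- squarebox: square gold gift box 90 x 90 x 45 mm, not the one wanted; origin centre of its underside
- penbox: the same pen box; origin at the centre of its underside
Mind the look-alikes: they are no part of the job. What is shaped like the penbox but red is not meant.

How it is judged (in metres and radians):
On the way, in this order (a step that is already met when the one before it is completed fails the run):
1. the bar has been swung up by more than 0.9 rad (about 50 degrees) (value of joint bar above 0.9 rad), for 0.2 s.
2. the box lies flat and still on the bare front of the press board, clear of the guides (its centre at least 36 mm in front of the press's origin), and has been let go (x of penbox_center in the frame of jig between -0.12 and -0.036 m and y of penbox_center in the frame of jig between -0.06 and 0.06 m and z of penbox_center in the frame of jig between 0.026 and 0.034 m and contact force between the fingers and penbox below 0.05 N and linear speed of penbox below 0.02 m/s), for 0.2 s.
3. the box is lifted off the board, held by the fingers within 30 mm of its centre (horizontal distance between the grasp point and penbox_center below 0.03 m and contact force between the fingers and penbox above 0.5 N and height (world z) of penbox_center above 0.045 m), for 0.2 s.
At the end, for the whole second after the job is handed in: The pen box lies at rest flat on the tray's floor inside its walls (centre within 12 mm of the tray's centre along and 11 mm across, its height within about 5 mm, level within 0.08 rad, lengthwise along the tray within 0.15 rad, either way round), and the bar is still up by more than 0.85 rad (x of penbox_center in the frame of tray between -0.012 and 0.012 m and y of penbox_center in the frame of tray between -0.011 and 0.011 m and z of penbox_center in the frame of tray between 0.019 and 0.028 m and angle between the x axis of penbox_center and the x axis of tray, either way round below 0.15 rad and angle between the z axis of penbox_center and the z axis of tray, either way round below 0.08 rad and linear speed of penbox below 0.02 m/s and value of joint bar above 0.85 rad); the robot touches nothing.
It fails at once if the box is moved by more than 15 mm while the bar is down (less than 0.5 rad up) (distance of penbox_center from where it was at the start of the episode above 0.015 m and value of joint bar below 0.5 rad).
It fails at once if the box is dropped: its centre is more than 65 mm above the table and the fingers do not hold it (height (world z) of penbox_center above 0.065 m and contact force between the fingers and penbox below 0.01 N).
It fails at once if another thing on the table is moved by more than 30 mm (distance of any of highlighter, taperoll, stapler, mug, squarebox from where it was at the start of the episode above 0.03 m).
It also fails if it takes over 61 s, if anything falls off the work surface, if the arm or the gripper's body presses on something with over 40 N, if the wrist force passes 120 N, or if a joint passes its speed limit or range.

## Working session

There is one attempt and no reset: what is moved stays moved. The work goes in short steps, Python scripts to look and compute and a tool call to move; the robot and the scene stay as the last step left them, time stands still between calls to the robot, and variables do not carry over. Pictures are saved under pics/ and viewed, at most 10 in all, crops included, and the job is handed in when it is done.

Besides the shell and the picture viewer there is one more tool, called after "Request:" as name(argument=value, ...), one argument or row to a line, values as JSON. jog_arm: Moves the arm, as the interface text tells. Its arguments: {"type":"object","properties":{"plan":{"type":"array"},"grip_force":{"type":"number"}},"required":["plan"]}

```bash
mkdir -p pics
python3 - <<'E'
from bench import *
import cv2,numpy as np
s=get_state();print(s)
for n in("top","side"):
    r=read_camera(n);cv2.imwrite(f"pics/{n}0.png",cv2.resize(r["frame"][:,:,::-1],(800,500),interpolation=cv2.INTER_CUBIC));np.savez(f"{n}.npz",**r);print(n,r.keys(),r["mtx"],r["extrinsics"])
E
```

```text
{'time': 0.0, 'joint_pos': array([65.00299214, 23.94705927, -0.58912978, 92.48487239,  0.26826362,
       63.63552721, -3.03689607]), 'qd': array([ 0.03560262,  0.04083731, -0.07166671,  0.02019572, -0.05600651,
        0.1098452 , -0.01228443]), 'tau': array([-2.26016622e-03, -8.64451647e+01,  6.77987393e-01, -4.34909892e+01,
        1.90837146e-02,  7.41071999e-03, -3.96942255e-05]), 'tool_pos': array([ 240.23652339, -576.62991721,  230.67579894]), 'orientation': array([[ 9.23089820e-01,  3.84584084e-01, -5.16738515e-04],
       [ 3.84584423e-01, -9.23089247e-01,  1.03139611e-03],
       [-8.03372396e-05, -1.15080083e-03, -9.99999335e-01]]), 'wrist_force': array([-0.32045802, -0.70613219,  0.42373263]), 'ft_torque': array([0.00541371, 0.01056202, 0.00013954]), 'grip_force': 0.0, 'gripper_width': 85.52134226485212}
top dict_keys(['frame', 'mtx', 'extrinsics']) [[397.03464363   0.         320.25686158]
 [  0.         397.03464363 194.96891061]
 [  0.           0.           1.        ]] [[-2.70574851e-02 -9.99633001e-01 -1.32533596e-03  2.56270613e+01]
 [ 9.98191510e-01 -2.70896171e-02  5.36643477e-02 -5.28672015e+02]
 [-5.36805558e-02  1.29083191e-04  9.98558151e-01 -1.34566267e+03]
 [ 0.00000000e+00  0.00000000e+00  0.00000000e+00  1.00000000e+00]]
side dict_keys(['frame', 'mtx', 'extrinsics']) [[413.92102684   0.         315.18638283]
 [  0.         413.92102684 202.42237707]
 [  0.           0.           1.        ]] [[-9.87044628e-01 -1.60436215e-01  1.76704624e-03  5.29530544e+02]
 [ 1.05694938e-01 -6.41897467e-01  7.59471015e-01 -1.17816838e+02]
 [-1.20712393e-01  7.49818554e-01  6.50538742e-01 -1.38643012e+03]
 [ 0.00000000e+00  0.00000000e+00  0.00000000e+00  1.00000000e+00]]
```

View pics/top0.png

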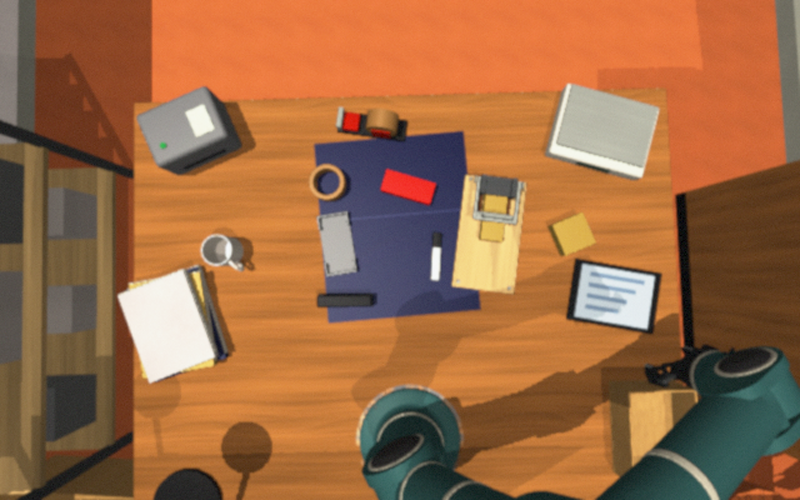

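View pics/side0.png

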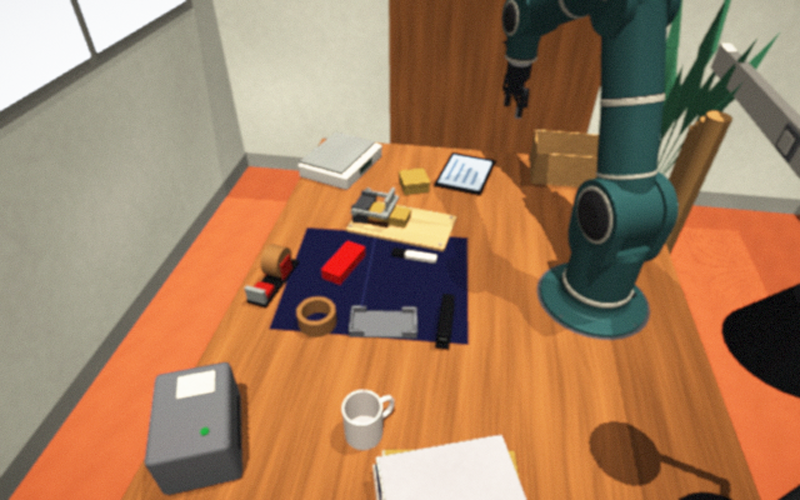

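The top view shows the press at about (490,235), the tray at (337,243), the highlighter at (436,256), the stapler at (345,300) and the red decoy at (408,186), all at 800-px scale. Next I'll enlarge the press and tray.

Run:
```python
import cv2,numpy as np
t=np.load("top.npz")["frame"][:,:,::-1]
m=np.zeros((600,800,3),np.uint8)
a=cv2.resize(t[132:242,352:432],None,fx=5,fy=5,interpolation=cv2.INTER_CUBIC);m[:550,:400]=a
b=cv2.resize(t[162:228,248:292],None,fx=8,fy=8,interpolation=cv2.INTER_CUBIC);m[:528,410:410+352]=b
cv2.imwrite("pics/crop.png",m)
```

```text
(no output)
```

View pics/crop.png

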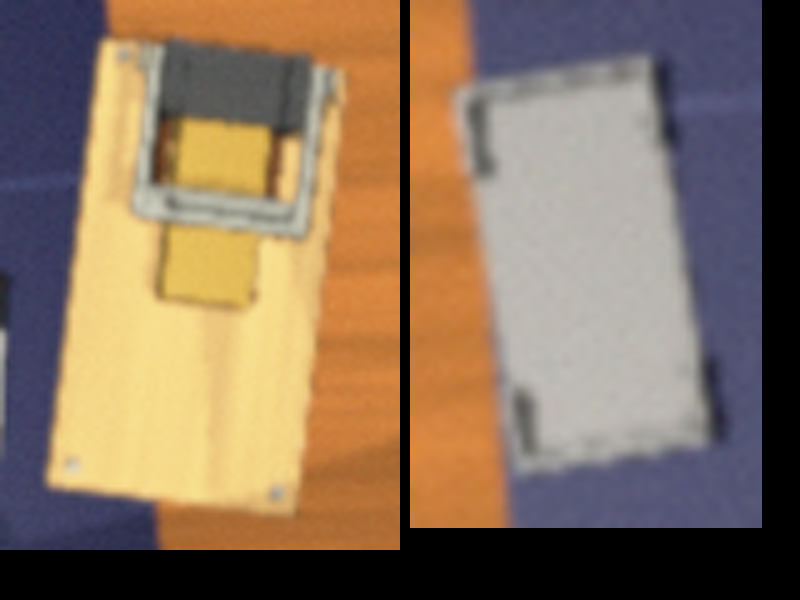

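The crop shows the board-top corners at (48,487), (295,515), (100,38) and (343,70). The handle is at about (230,210) and the box front edge runs (157,298)–(252,305). The tray's top outer corners are (458,92), (652,57), (712,440) and (517,470).

```bash
cat > h.py <<'E'
import cv2,numpy as np
from scipy.optimize import least_squares
def proj(P,c):
    P=np.atleast_2d(P);q=(c["extrinsics"]@np.c_[P,np.ones(len(P))].T)[:3]
    q=c["mtx"]@(q*np.array([[1],[-1],[-1]]));return (q[:2]/q[2]).T
def Rz(a):return np.array([[np.cos(a),-np.sin(a),0],[np.sin(a),np.cos(a),0],[0,0,1]])
def fit(L,px,c,x0):
    L=np.array(L,float)
    r=least_squares(lambda p:(proj(L@Rz(p[2]).T+[p[0],p[1],0],c)-px).ravel(),x0,x_scale=[1,1,.01]);return r.x,r.fun
E
python3 - <<'E'
from h import *
c=np.load("top.npz")
a=(np.array([(48,487),(295,515),(343,70),(100,38)])+.5)/5-.5+[352,132]
p,f=fit([(-155,85,12),(-155,-85,12),(155,-85,12),(155,85,12)],a,c,[600,-200,0]);print("jig",p,f.round(1))
b=(np.array([(517,470),(712,440),(652,57),(458,92)])+.5-[410,0])/8-.5+[248,162]
q,f=fit([(-83,42,24),(-83,-42,24),(83,-42,24),(83,42,24)],b,c,[600,200,0]);print("tray",q,np.degrees(q[2]),f.round(1))
P=lambda x,y,z:Rz(p[2])@[x,y,0]+[p[0],p[1],z]
print("handle",P(40,0,105),"box",P(52,0,30),np.degrees(p[2]))
for n,pt in (("handle",P(40,0,105)),("bf L",P(-18,30,47)),("bf R",P(-18,-30,47))):
    print(n,(proj(pt,c)-[352,132]+.5)*5)
E
```

```text
jig [ 5.50691193e+02 -2.32000119e+02 -1.47970787e-01] [-0.1 -0.2  0.   0.2  0.2 -0.3 -0.1  0.3]
tray [5.34678795e+02 1.84179749e+02 1.35464798e-01] 7.761561169691273 [ 0.   0.4  0.1  0.1 -0.  -0.1 -0.1 -0.5]
handle [ 590.25408455 -237.89737546  105.        ] box [ 602.12295195 -239.66655226   30.        ] -8.478101614778485
handle [[229.61985658 204.09654665]]
bf L [[158.73765839 294.02007287]]
bf R [[247.94342505 304.81520101]]
```

Request:
jog_arm(
  plan=[0.03, -0.01, 0, -4, -1, 0.06, -0.023, 0, -8, -1, 0.09, -0.035, 0, -12, -1, 0.12, -0.047, 0, -16, -1, 0.15, -0.059, 0, -20, -1, 0.18, -0.07, 0, -24, -1, 0.21, -0.082, 0, -28, -1, 0.23, -0.09, 0, -30, -1],
  grip_force=40,
)

```text
time: 0.77
tool_pos: [420.2, -402.6, 231.1]
orientation: [[0.602, 0.799, 0.0], [0.799, -0.602, 0.001], [0.001, -0.0, -1.0]]
wrist_force: [0.0, -0.0, -0.1]
gripper_width: 85.0
grip_force: 0.0
```

```bash
cat >> h.py <<'E'
JIG=np.array([550.7,-232.0,-0.148]);TRAY=np.array([534.7,184.2,0.1355])
def W(F,x,y,z):return Rz(F[2])@[x,y,0]+[F[0],F[1],z]
def goto(target,yaw):
    "shift in tool axes (mm) and turn (deg) to bring TCP to target with tool x at world yaw (deg)"
    from bench import get_state
    s=get_state();R=s["orientation"];d=R.T@(np.array(target)-s["tool_pos"])
    y=np.degrees(np.arctan2(R[1,0],R[0,0]))
    print("t%.2f tcp"%s["time"],s["tool_pos"].round(1),"yaw %.1f"%y,"| delta",d.round(1),"turn %.1f"%((y-yaw+180)%360-180),"| w %.1f gf %.1f F"%(s["gripper_width"],s["grip_force"]),s["wrist_force"].round(1),"q",s["joint_pos"].round(0))
E
python3 -c "
from h import *
goto(W(JIG,40,0,160),81.5)"
```

```text
t0.77 tcp [ 420.2 -402.6  231.1] yaw 53.0 | delta [233.9  36.7  71.3] turn -28.5 | w 85.0 gf 0.0 F [ 0.  -0.  -0.1] q [ 50.  20. -12.  98.   4.  62.  -0.]
```

Request:
jog_arm(
  plan=[0.03, 0.005, 0.01, -4, -1, 0.06, 0.01, 0.02, -8, -1, 0.1, 0.015, 0.03, -12, -1, 0.13, 0.02, 0.04, -16, -1, 0.165, 0.025, 0.05, -20, -1, 0.2, 0.031, 0.06, -24.5, -1, 0.234, 0.037, 0.071, -28.5, -1, 0.234, 0.037, 0.071, -28.5, -1],
)

```text
time: 1.43
tool_pos: [592.8, -234.9, 157.8]
orientation: [[0.142, 0.99, -0.001], [0.99, -0.142, 0.004], [0.004, -0.002, -1.0]]
wrist_force: [0.4, 0.6, 0.5]
gripper_width: 85.4
grip_force: 0.0
```

Run:
```python
from h import *
goto(W(JIG,40,0,86),81.5)
from bench import *
r=read_camera("wrist");cv2.imwrite("pics/w1.png",r["frame"][:,:,::-1])
```

```text
t1.43 tcp [ 592.8 -234.9  157.8] yaw 81.8 | delta [-3.7 -2.  71.8] turn 0.3 | w 85.4 gf 0.0 F [0.4 0.6 0.5] q [ 34.  31. -20.  94.  12.  58.   1.]
```

View pics/w1.png

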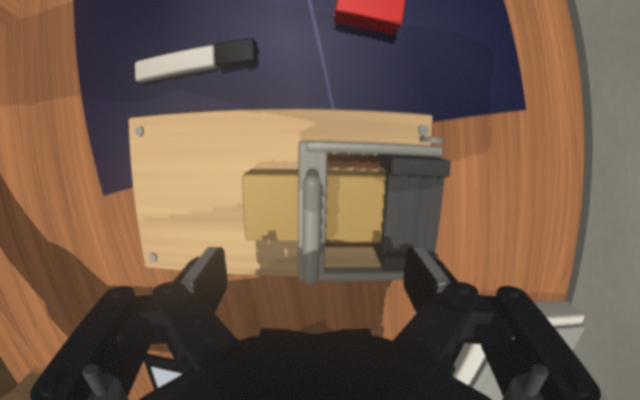

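The wrist view shows the rod at column ~312, between the open fingers (at ~212 and ~425), so the gripper is well centred. Now descending.

Request:
jog_arm(
  plan=[0, 0, 0, 0, -1, 0, 0, 0.02, 0, -1, 0, 0, 0.04, 0, -1, 0, 0, 0.055, 0, -1, 0, 0, 0.067, 0, -1, 0, 0, 0.072, 0, -1, 0, 0, 0.072, 0, -1, 0, 0, 0.072, 0, -1],
)

```text
time: 2.15
tool_pos: [589.6, -242.3, 88.9]
orientation: [[0.155, 0.988, 0.0], [0.988, -0.155, -0.0], [-0.0, 0.0, -1.0]]
wrist_force: [0.1, -0.7, 0.5]
gripper_width: 85.4
grip_force: 0.0
```

```bash
python3 -c "
from h import *
goto(W(JIG,40,0,86),81.5)"
```

```text
t2.15 tcp [ 589.6 -242.3   88.9] yaw 81.1 | delta [ 4.5 -0.1  2.9] turn -0.4 | w 85.4 gf 0.0 F [ 0.1 -0.7  0.5] q [ 33.  35. -19.  96.  14.  51.  -0.]
```

Request:
jog_arm(
  plan=[0.002, 0, 0.003, 0, -1, 0.002, 0, 0.003, 0, 1, 0.002, 0, 0.003, 0, 1, 0.002, 0, 0.003, 0, 1, 0.002, 0, 0.003, 0, 1, 0.002, 0, 0.003, 0, 1, 0.002, 0, 0.003, 0, 1, 0.002, 0, 0.003, 0, 1],
  grip_force=40,
)

```text
time: 2.82
tool_pos: [589.7, -239.9, 85.4]
orientation: [[0.154, 0.988, -0.0], [0.988, -0.154, 0.0], [-0.0, -0.0, -1.0]]
wrist_force: [-2.4, 0.1, 3.9]
gripper_width: 10.3
grip_force: 38.9
```

```bash
python3 -c "
from h import *
goto(W(JIG,40,0,86),81.5)
for t in np.arange(.075,1.3,.075):
    a=np.radians(155.64)-t; print('%.3f y %.1f z %.1f'%(t,104.3*np.cos(a)+95,-(104.3*np.sin(a)-43)))"
```

```text
t2.82 tcp [ 589.7 -239.9   85.4] yaw 81.1 | delta [ 2.1  0.2 -0.6] turn -0.4 | w 10.3 gf 38.9 F [-2.4  0.1  3.9] q [ 33.  36. -19.  96.  14.  50.  -0.]
0.075 y 3.5 z -7.0
0.150 y 7.5 z -13.7
0.225 y 12.0 z -20.1
0.300 y 16.9 z -26.2
0.375 y 22.3 z -31.8
0.450 y 28.2 z -37.1
0.525 y 34.3 z -41.8
0.600 y 40.9 z -46.2
0.675 y 47.7 z -50.0
0.750 y 54.8 z -53.2
0.825 y 62.1 z -56.0
0.900 y 69.6 z -58.2
0.975 y 77.3 z -59.8
1.050 y 85.0 z -60.8
1.125 y 92.8 z -61.3
1.200 y 100.7 z -61.1
1.275 y 108.5 z -60.4
```

Rod held. Now I'll follow the arc to 0.6 rad.

Request:
jog_arm(
  plan=[0, 0.0035, -0.007, 0, 1, 0, 0.0075, -0.0137, 0, 1, 0, 0.012, -0.02, 0, 1, 0, 0.017, -0.026, 0, 1, 0, 0.0223, -0.0318, 0, 1, 0, 0.028, -0.037, 0, 1, 0, 0.0343, -0.0418, 0, 1, 0, 0.041, -0.046, 0, 1],
)

```text
time: 3.48
tool_pos: [628.4, -246.0, 132.9]
orientation: [[0.155, 0.988, -0.005], [0.988, -0.155, 0.001], [-0.0, -0.005, -1.0]]
wrist_force: [-11.7, 1.6, 6.6]
gripper_width: 10.4
grip_force: 39.9
```

Request:
jog_arm(
  plan=[0, 0.007, -0.004, 0, 1, 0, 0.014, -0.007, 0, 1, 0, 0.021, -0.01, 0, 1, 0, 0.0287, -0.012, 0, 1, 0, 0.0364, -0.0136, 0, 1, 0, 0.044, -0.0146, 0, 1, 0, 0.052, -0.015, 0, 1, 0, 0.058, -0.015, 0, 1],
)

```text
time: 4.15
tool_pos: [688.2, -255.6, 148.1]
orientation: [[0.155, 0.988, 0.0], [0.988, -0.155, -0.001], [-0.001, 0.0, -1.0]]
wrist_force: [-9.2, 1.0, 6.9]
gripper_width: 10.8
grip_force: 41.9
```

Request:
jog_arm(
  plan=[0, 0.002, 0, 0, 1, 0, 0.002, 0, 0, 1, 0, 0.002, 0, 0, 1],
)

```text
time: 4.4
tool_pos: [690.7, -256.0, 148.2]
orientation: [[0.155, 0.988, 0.002], [0.988, -0.155, -0.001], [-0.001, 0.002, -1.0]]
wrist_force: [-0.3, -1.4, 5.0]
gripper_width: 10.2
grip_force: 41.5
```

Run:
```python
from h import *
goto(W(JIG,135,0,147),81.5)
from bench import *
r=read_camera("wrist");t=read_camera("side")["frame"]
a=r["frame"];b=cv2.resize(t[120:220,250:380],None,fx=3,fy=3,interpolation=cv2.INTER_CUBIC)
m=np.zeros((580,520,3),np.uint8);m[:280,:448]=cv2.resize(a,(448,280));m[280:,:390]=b
cv2.imwrite("pics/w2.png",m[:,:,::-1])
```

```text
t4.40 tcp [ 690.7 -256.   148.2] yaw 81.1 | delta [ 3.  -7.   1.2] turn -0.4 | w 10.2 gf 41.5 F [-0.3 -1.4  5. ] q [ 30.  41. -19.  78.  14.  63.   0.]
```

View pics/w2.png

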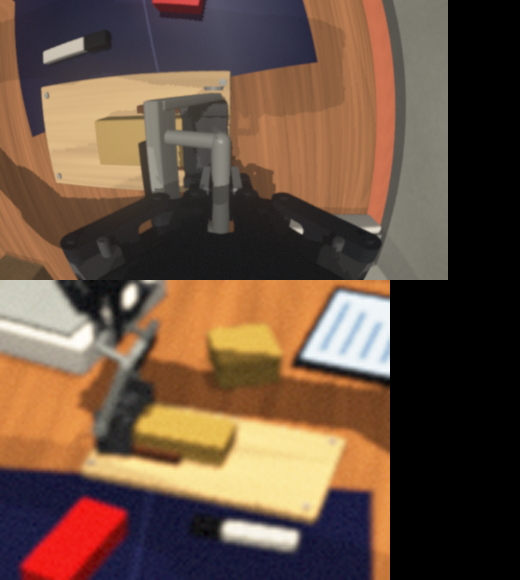

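The bar stands at about 1.2 rad: the wrist view has the rod at (222,180) with the crossbar in front at (152,145), and the box hasn't moved. I'll open slightly and lift off.

Request:
jog_arm(
  plan=[0, 0, 0, 0, 0.5, 0, 0, 0, 0, 0.5, 0, 0, 0, 0, 0.5, 0, 0, 0, 0, 0.5, 0, 0, -0.015, 0, 0.5, 0, 0, -0.04, 0, 0.5, 0, 0, -0.07, 0, 0.5, 0, 0, -0.09, 0, 0.5],
)

```text
time: 5.17
tool_pos: [690.2, -255.5, 240.3]
orientation: [[0.154, 0.988, 0.002], [0.988, -0.154, -0.001], [-0.0, 0.003, -1.0]]
wrist_force: [-0.3, 0.0, 0.4]
gripper_width: 21.4
grip_force: 0.0
```

Run:
```python
from h import *
goto(W(JIG,0,0,200),-8.5)
from bench import *
t=read_camera("top");np.savez("top2.npz",**t)
m=np.zeros((600,800,3),np.uint8)
m[:550,:400]=cv2.resize(t["frame"][132:242,352:432],None,fx=5,fy=5,interpolation=cv2.INTER_CUBIC)
r=read_camera("wrist");m[:250,400:]=cv2.resize(r["frame"],(400,250))
cv2.imwrite("pics/w3.png",m[:,:,::-1])
```

```text
t5.17 tcp [ 690.2 -255.5  240.3] yaw 81.1 | delta [   1.7 -141.6   39.9] turn 89.6 | w 21.4 gf 0.0 F [-0.3  0.   0.4] q [ 30.  37. -20.  73.  12.  72.   1.]
```

View pics/w3.png

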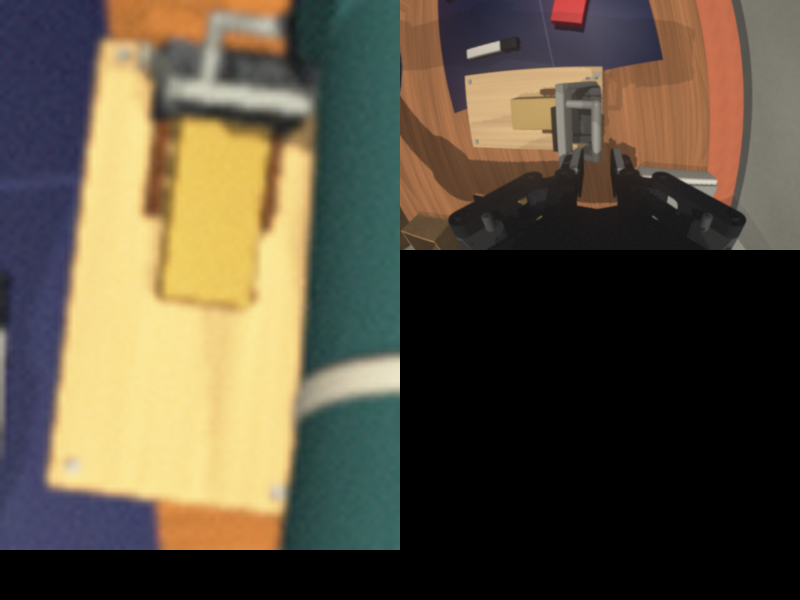

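The bar stands open and the box hasn't moved: its front edge is still at (157,298)–(252,305). Moving over its front end.

Request:
jog_arm(
  plan=[0, -0.02, -0.005, 6, 0.5, 0, -0.045, 0, 13, 0.5, 0, -0.075, 0, 20, 0, 0, -0.1, 0, 27, -1, 0, -0.12, 0, 34, -1, 0.001, -0.135, 0.01, 41, -1, 0.002, -0.142, 0.02, 48, -1, 0.002, -0.142, 0.03, 55, -1],
)

```text
time: 5.93
tool_pos: [548.4, -231.5, 206.9]
orientation: [[0.901, 0.434, 0.0], [0.434, -0.901, -0.0], [0.0, 0.0, -1.0]]
wrist_force: [0.3, -0.9, 0.2]
gripper_width: 85.6
grip_force: 0.0
```

Request:
jog_arm(
  plan=[0, 0, 0, 6, -1, 0, 0, 0, 13, -1, 0, 0, 0, 20, -1, 0, 0, 0, 27, -1, 0, 0, 0, 33, -1, 0, 0, 0, 34.6, -1, 0, 0, 0, 34.6, -1, 0, 0, 0, 34.6, -1],
)

```text
time: 6.6
tool_pos: [549.7, -231.4, 206.6]
orientation: [[0.989, -0.146, 0.0], [-0.146, -0.989, 0.0], [0.0, -0.0, -1.0]]
wrist_force: [0.6, 0.8, -0.4]
gripper_width: 85.0
grip_force: 0.0
```

Run:
```python
from h import *
goto(W(JIG,0,0,17.5),-8.5)
```

```text
t6.60 tcp [ 549.7 -231.4  206.6] yaw -8.4 | delta [  1.1   0.4 189.1] turn 0.1 | w 85.0 gf 0.0 F [ 0.6  0.8 -0.4] q [ 23.  22.  -3.  98.   2.  60. -80.]
```

Request:
jog_arm(
  plan=[0.001, 0, 0.03, 0, -1, 0.001, 0, 0.065, 0, -1, 0.001, 0, 0.1, 0, -1, 0.001, 0, 0.13, 0, -1, 0.001, 0, 0.155, 0, -1, 0.001, 0, 0.175, 0, -1, 0.001, 0, 0.185, 0, -1, 0.001, 0, 0.188, 0, -1],
)

```text
time: 7.27
tool_pos: [549.9, -231.4, 16.8]
orientation: [[0.989, -0.146, -0.002], [-0.146, -0.989, 0.001], [-0.002, -0.001, -1.0]]
wrist_force: [-0.0, -0.2, 0.4]
gripper_width: 85.4
grip_force: 0.0
```

Request:
jog_arm(
  plan=[0, 0, 0, 0, -1, 0, 0, 0, 0, -1],
)

```text
time: 7.43
tool_pos: [551.3, -232.0, 19.4]
orientation: [[0.989, -0.147, 0.001], [-0.147, -0.989, -0.0], [0.001, 0.0, -1.0]]
wrist_force: [0.6, -1.1, 0.7]
gripper_width: 85.4
grip_force: 0.0
```

Run:
```python
from h import *
goto(W(JIG,0,0,17.5),-8.5)
```

```text
t7.43 tcp [ 551.3 -232.    19.4] yaw -8.5 | delta [-0.6  0.1  1.9] turn 0.0 | w 85.4 gf 0.0 F [ 0.6 -1.1  0.7] q [ 22.  37.  -3. 104.   3.  39. -81.]
```

Grip, 50 N.

Request:
jog_arm(
  plan=[0, 0, 0.001, 0, -1, 0, 0, 0.001, 0, 0.6, 0, 0, 0.001, 0, 0.6, 0, 0, 0.001, 0, 0.6, 0, 0, 0.001, 0, 0.6, 0, 0, 0.001, 0, 0.6, 0, 0, 0.001, 0, 0.6],
  grip_force=50,
)

```text
time: 8.02
tool_pos: [551.0, -232.2, 18.4]
orientation: [[0.989, -0.148, 0.001], [-0.148, -0.989, -0.001], [0.001, 0.0, -1.0]]
wrist_force: [-4.0, -0.6, 12.1]
gripper_width: 59.5
grip_force: 52.1
```

Request:
jog_arm(
  plan=[-0.006, 0, 0, 0, 0.6, -0.018, 0, 0, 0, 0.6, -0.034, 0, 0, 0, 0.6, -0.052, 0, 0, 0, 0.6, -0.072, 0, 0, 0, 0.6, -0.092, 0, 0, 0, 0.6, -0.106, 0, 0, 0, 0.6, -0.114, 0, 0, 0, 0.6],
)

```text
time: 8.68
tool_pos: [438.0, -215.3, 18.4]
orientation: [[0.989, -0.148, 0.003], [-0.148, -0.989, -0.001], [0.003, 0.001, -1.0]]
wrist_force: [4.9, -0.7, 3.9]
gripper_width: 59.2
grip_force: 54.2
```

Request:
jog_arm(
  plan=[-0.001, 0, 0, 0, 0.6, -0.001, 0, 0, 0, 0.6, -0.001, 0, 0, 0, 0.6],
)

```text
time: 8.93
tool_pos: [436.8, -215.1, 18.3]
orientation: [[0.989, -0.148, 0.0], [-0.148, -0.989, -0.0], [0.0, 0.0, -1.0]]
wrist_force: [-7.7, 1.3, 22.4]
gripper_width: 59.5
grip_force: 56.1
```

Run:
```python
from h import *
goto(W(JIG,-115,0,17.5),-8.5)
```

```text
t8.93 tcp [ 436.8 -215.1   18.3] yaw -8.5 | delta [ 0.1 -0.1  0.8] turn -0.0 | w 59.5 gf 56.1 F [-7.7  1.3 22.4] q [ 25.  29.  -3. 120.   3.  31. -79.]
```

Request:
jog_arm(
  plan=[0, 0, 0, 0, -1, 0, 0, 0, 0, -1, 0, 0, 0, 0, -1, 0, 0, 0, 0, -1, 0, 0, -0.02, 0, -1, 0, 0, -0.05, 0, -1, 0, 0, -0.08, 0, -1, 0, 0, -0.1, 0, -1],
)

```text
time: 9.6
tool_pos: [437.3, -214.9, 119.6]
orientation: [[0.989, -0.147, 0.001], [-0.147, -0.989, -0.001], [0.001, 0.0, -1.0]]
wrist_force: [0.7, -0.9, 1.1]
gripper_width: 85.3
grip_force: 0.0
```

Request:
jog_arm(
  plan=[0.02, 0, -0.02, 0, -1, 0.04, 0, -0.04, 0, -1, 0.053, 0, -0.06, 0, -1, 0.053, 0, -0.06, 0, -1],
)

```text
time: 9.93
tool_pos: [492.9, -223.1, 180.9]
orientation: [[0.989, -0.147, 0.005], [-0.147, -0.989, -0.002], [0.006, 0.001, -1.0]]
wrist_force: [0.7, -0.2, -0.6]
gripper_width: 85.5
grip_force: 0.0
```

Run:
```python
from h import *
goto(W(JIG,-63,0,17.5),-8.5)
from bench import *
t=read_camera("side")["frame"];t2=read_camera("top")["frame"]
m=np.zeros((600,800,3),np.uint8)
m[:300,:390]=cv2.resize(t[120:220,250:380],None,fx=3,fy=3,interpolation=cv2.INTER_CUBIC)
m[:550,400:]=cv2.resize(t2[132:242,352:432],None,fx=5,fy=5,interpolation=cv2.INTER_CUBIC)
r=read_camera("wrist");m[310:560,:400]=cv2.resize(r["frame"],(400,250))
cv2.imwrite("pics/w4.png",m[:,:,::-1])
```

```text
t9.93 tcp [ 492.9 -223.1  180.9] yaw -8.4 | delta [-5.400e+00  1.000e-01  1.634e+02] turn 0.1 | w 85.5 gf 0.0 F [ 0.7 -0.2 -0.6] q [ 25.  19.  -4. 108.   2.  54. -79.]
```

View pics/w4.png

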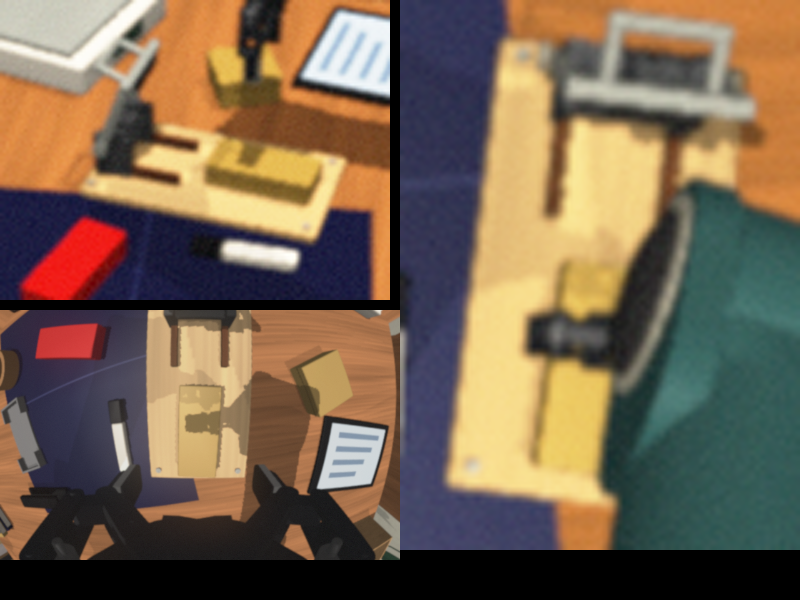

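The box lies flat on the bare front of the board, let go. Its left-edge corners in the top crop are (163,262) and (135,465), and the bar is still up.

Run:
```python
from h import *
c=np.load("top.npz")
a=(np.array([(163,262),(135,465)])+.5)/5-.5+[352,132]
p,f=fit([(70,30,47),(-70,30,47)],a,c,[490,-220,-.15]);print(p,f.round(2),Rz(-JIG[2])@[p[0]-JIG[0],p[1]-JIG[1],0])
goto(W(JIG,-64,0,17.5),-8.5)
```

```text
[ 4.85754161e+02 -2.21436740e+02 -1.72347023e-01] [ 0.07 -0.45 -0.07  0.45] [-65.79351118   0.87084965   0.        ]
t10.08 tcp [ 488.7 -222.4  176.6] yaw -8.5 | delta [ -1.1   0.4 159.1] turn 0.0 | w 85.6 gf 0.0 F [-1.  -0.1 -0. ] q [ 25.  19.  -4. 108.   2.  53. -79.]
```

Request:
jog_arm(
  plan=[-0.002, 0, 0.03, 0, -1, -0.002, 0, 0.06, 0, -1, -0.002, 0, 0.09, 0, -1, -0.002, 0, 0.12, 0, -1, -0.002, 0, 0.142, 0, -1, -0.002, 0, 0.155, 0, -1, -0.002, 0, 0.159, 0, -1, -0.002, 0, 0.159, 0, -1],
)

```text
time: 10.75
tool_pos: [485.9, -221.9, 16.9]
orientation: [[0.989, -0.148, -0.003], [-0.148, -0.989, 0.001], [-0.003, -0.001, -1.0]]
wrist_force: [0.3, -0.1, 0.0]
gripper_width: 85.6
grip_force: 0.0
```

Request:
jog_arm(
  plan=[0, 0, 0, 0, -1, 0, 0, 0, 0, -1, 0, 0, 0, 0, 0.6, 0, 0, 0, 0, 0.6, 0, 0, 0, 0, 0.6, 0, 0, 0, 0, 0.6, 0, 0, 0, 0, 0.6, 0, 0, 0, 0, 0.6],
  grip_force=60,
)

```text
time: 11.42
tool_pos: [487.7, -222.6, 19.4]
orientation: [[0.989, -0.148, 0.001], [-0.148, -0.989, -0.0], [0.001, 0.0, -1.0]]
wrist_force: [-4.5, 1.7, 15.1]
gripper_width: 58.9
grip_force: 62.3
```

Request:
jog_arm(
  plan=[0, 0, -0.008, 0, 0.6, 0, 0, -0.02, 0, 0.6, 0, 0, -0.035, 0, 0.6, 0, 0, -0.055, 0, 0.6, 0, 0, -0.075, 0, 0.6, 0, 0, -0.09, 0, 0.6, 0, 0, -0.1, 0, 0.6, 0, 0, -0.1, 0, 0.6],
)

```text
time: 12.08
tool_pos: [488.2, -222.6, 120.7]
orientation: [[0.989, -0.147, 0.003], [-0.147, -0.989, -0.001], [0.003, 0.001, -1.0]]
wrist_force: [0.3, 0.8, -3.8]
gripper_width: 59.0
grip_force: 66.7
```

Run:
```python
from h import *
goto(W(TRAY,0,0,118),7.76)
```

```text
t12.08 tcp [ 488.2 -222.6  120.7] yaw -8.5 | delta [ -14.  -409.3    2.4] turn -16.2 | w 59.0 gf 66.7 F [ 0.3  0.8 -3.8] q [ 24.  23.  -4. 111.   2.  46. -79.]
```

Request:
jog_arm(
  plan=[-0.0, -0.01, 0, 0, 0.6, -0.001, -0.03, 0, -1, 0.6, -0.002, -0.055, 0, -2, 0.6, -0.003, -0.085, 0, -3, 0.6, -0.004, -0.115, 0, -4, 0.6, -0.005, -0.145, 0, -6, 0.6, -0.006, -0.175, 0, -7, 0.6, -0.007, -0.205, 0, -8, 0.6],
)

```text
time: 12.75
tool_pos: [509.8, -16.3, 117.2]
orientation: [[1.0, -0.007, -0.002], [-0.007, -1.0, 0.0], [-0.002, -0.0, -1.0]]
wrist_force: [1.1, -0.8, -3.6]
gripper_width: 59.0
grip_force: 66.7
```

Run:
```python
from h import *
goto(W(TRAY,1,0,118),7.76)
```

```text
t12.75 tcp [509.8 -16.3 117.2] yaw -0.4 | delta [  24.5 -200.8   -0.7] turn -8.2 | w 59.0 gf 66.7 F [ 1.1 -0.8 -3.6] q [  7.  21. -10. 114.   5.  45. -96.]
```

Request:
jog_arm(
  plan=[0.004, -0.03, 0, -1, 0.6, 0.008, -0.06, 0, -2, 0.6, 0.012, -0.09, 0, -4, 0.6, 0.016, -0.12, 0, -5, 0.6, 0.02, -0.15, 0, -6, 0.6, 0.023, -0.178, 0, -7, 0.6, 0.0245, -0.195, 0, -8, 0.6, 0.0245, -0.201, 0, -8.2, 0.6],
)

```text
time: 13.42
tool_pos: [535.7, 185.9, 117.3]
orientation: [[0.99, 0.139, -0.002], [0.139, -0.99, 0.001], [-0.002, -0.001, -1.0]]
wrist_force: [-1.9, 0.7, -3.2]
gripper_width: 58.7
grip_force: 66.6
```

Request:
jog_arm(
  plan=[0, 0, 0, 0, 0.6, 0, 0, 0, 0, 0.6, 0, 0, 0, 0, 0.6, 0, 0, 0, 0, 0.6],
)

```text
time: 13.75
tool_pos: [536.9, 180.8, 118.1]
orientation: [[0.991, 0.132, -0.0], [0.132, -0.991, -0.001], [-0.0, 0.001, -1.0]]
wrist_force: [-0.4, -0.6, -4.2]
gripper_width: 59.0
grip_force: 66.6
```

Run:
```python
from h import *
goto(W(TRAY,1,0,13),7.76)
from bench import *
m=np.zeros((600,800,3),np.uint8)
t2=read_camera("top")["frame"];m[:528,:352]=cv2.resize(t2[162:228,248:292],None,fx=8,fy=8,interpolation=cv2.INTER_CUBIC)
r=read_camera("wrist");m[:280,352:]=cv2.resize(r["frame"],(448,280))
t=read_camera("side")["frame"];m[285:585,355:775]=cv2.resize(t[200:300,230:370],(420,300),interpolation=cv2.INTER_CUBIC)
cv2.imwrite("pics/w5.png",m[:,:,::-1])
```

```text
t13.75 tcp [536.9 180.8 118.1] yaw 7.6 | delta [ -0.6  -3.7 105.1] turn -0.2 | w 59.0 gf 66.6 F [-0.4 -0.6 -4.2] q [ -11.   26.  -14.  106.    8.   49. -111.]
```

View pics/w5.png

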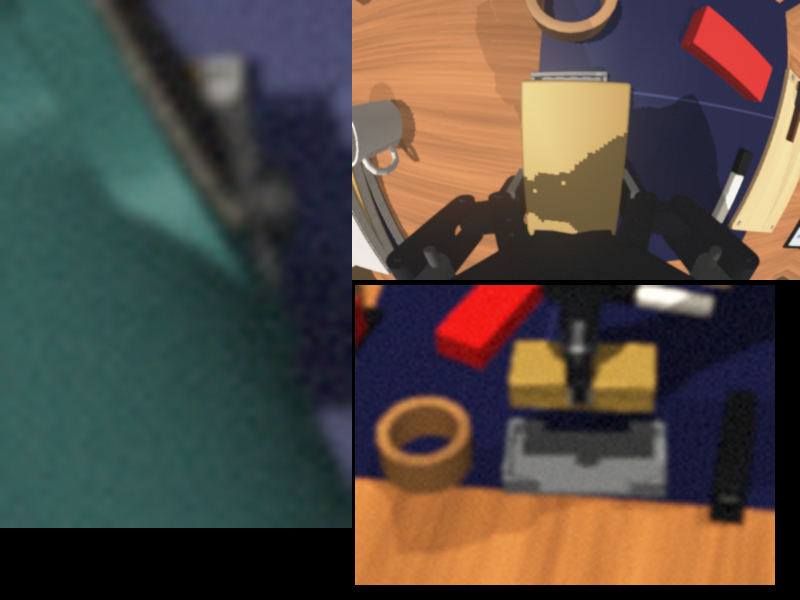

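The box is held level above the tray. In the side crop its middle is at column ~583 and the finger at ~578, so the box sits about 2 mm toward -x of the gripper. I'll lower partway and fine-tune there.

Request:
jog_arm(
  plan=[0, -0.002, 0.01, 0, 0.6, 0, -0.003, 0.025, 0, 0.6, 0, -0.003, 0.04, 0, 0.6, 0, -0.003, 0.055, 0, 0.6, 0, -0.003, 0.065, -0.2, 0.6, 0, -0.003, 0.07, -0.2, 0.6, 0, -0.003, 0.07, -0.2, 0.6, 0, -0.003, 0.07, -0.2, 0.6],
)

```text
time: 14.57
tool_pos: [536.5, 185.4, 48.4]
orientation: [[0.99, 0.138, -0.0], [0.138, -0.99, 0.0], [0.0, -0.0, -1.0]]
wrist_force: [-0.0, -0.4, -3.7]
gripper_width: 58.5
grip_force: 66.6
```

Request:
jog_arm(
  plan=[0, 0, 0, 0, 0.6, 0, 0, 0, 0, 0.6, 0, 0, 0, 0, 0.6, 0, 0, 0, 0, 0.6],
)

```text
time: 14.9
tool_pos: [536.7, 185.3, 48.7]
orientation: [[0.99, 0.138, 0.001], [0.138, -0.99, 0.0], [0.001, -0.0, -1.0]]
wrist_force: [-0.9, 0.2, -3.4]
gripper_width: 59.0
grip_force: 66.6
```

Run:
```python
from h import *
goto(W(TRAY,2,0,13.4),7.76)
from bench import *
```

```text
t14.90 tcp [536.7 185.3  48.7] yaw 7.9 | delta [-0.1  0.8 35.3] turn 0.2 | w 59.0 gf 66.6 F [-0.9  0.2 -3.4] q [ -12.   32.  -13.  108.   11.   41. -113.]
```

Request:
jog_arm(
  plan=[0, 0.001, 0.006, 0, 0.6, 0, 0.001, 0.012, 0, 0.6, 0, 0.001, 0.018, 0, 0.6, 0, 0.001, 0.024, 0, 0.6, 0, 0.001, 0.029, 0, 0.6, 0, 0.001, 0.033, 0, 0.6, 0, 0.001, 0.035, 0, 0.6, 0, 0.001, 0.0355, 0, 0.6],
)

```text
time: 15.57
tool_pos: [536.2, 184.2, 13.4]
orientation: [[0.99, 0.138, -0.001], [0.138, -0.99, -0.001], [-0.001, 0.0, -1.0]]
wrist_force: [-13.6, -5.6, 30.6]
gripper_width: 58.9
grip_force: 70.1
```

Request:
jog_arm(
  plan=[0, 0, 0, 0, 0.6, 0, 0, 0, 0, 0.6, 0, 0, 0, 0, 0.6],
)

```text
time: 15.82
tool_pos: [536.2, 184.2, 13.4]
orientation: [[0.99, 0.138, -0.001], [0.138, -0.99, -0.0], [-0.001, 0.0, -1.0]]
wrist_force: [-8.9, -3.9, 17.4]
gripper_width: 59.0
grip_force: 68.9
```

Request:
jog_arm(
  plan=[0, 0, 0, 0, -1, 0, 0, 0, 0, -1, 0, 0, 0, 0, -1, 0, 0, 0, 0, -1, 0, 0, -0.02, 0, -1, 0, 0, -0.05, 0, -1, 0, 0, -0.085, 0, -1, 0, 0, -0.12, 0, -1],
)

```text
time: 16.48
tool_pos: [536.1, 184.2, 133.9]
orientation: [[0.99, 0.138, -0.001], [0.138, -0.99, -0.0], [-0.001, -0.0, -1.0]]
wrist_force: [-0.4, 0.3, -0.9]
gripper_width: 85.2
grip_force: 0.0
```

Request:
jog_arm(
  plan=[-0.01, 0.02, -0.02, 0, -1, -0.03, 0.05, -0.04, 0, -1, -0.05, 0.08, -0.06, 0, -1, -0.07, 0.11, -0.07, 0, -1, -0.09, 0.14, -0.07, 0, -1, -0.1, 0.17, -0.07, 0, -1, -0.1, 0.18, -0.07, 0, -1, -0.1, 0.18, -0.07, 0, -1],
)

```text
time: 17.15
tool_pos: [462.3, -10.5, 203.1]
orientation: [[0.991, 0.134, 0.001], [0.134, -0.991, -0.001], [0.001, 0.001, -1.0]]
wrist_force: [0.7, -0.2, -0.6]
gripper_width: 85.5
grip_force: 0.0
```

Run:
```python
from h import *
from bench import *
m=np.zeros((600,800,3),np.uint8)
t2=read_camera("top")["frame"];m[:528,:352]=cv2.resize(t2[162:228,248:292],None,fx=8,fy=8,interpolation=cv2.INTER_CUBIC)
m[:280,352:]=cv2.resize(t2,(448,280))
t=read_camera("side")["frame"];m[285:585,355:775]=cv2.resize(t[200:300,230:370],(420,300),interpolation=cv2.INTER_CUBIC)
cv2.imwrite("pics/w6.png",m[:,:,::-1])
```

```text
(no output)
```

View pics/w6.png

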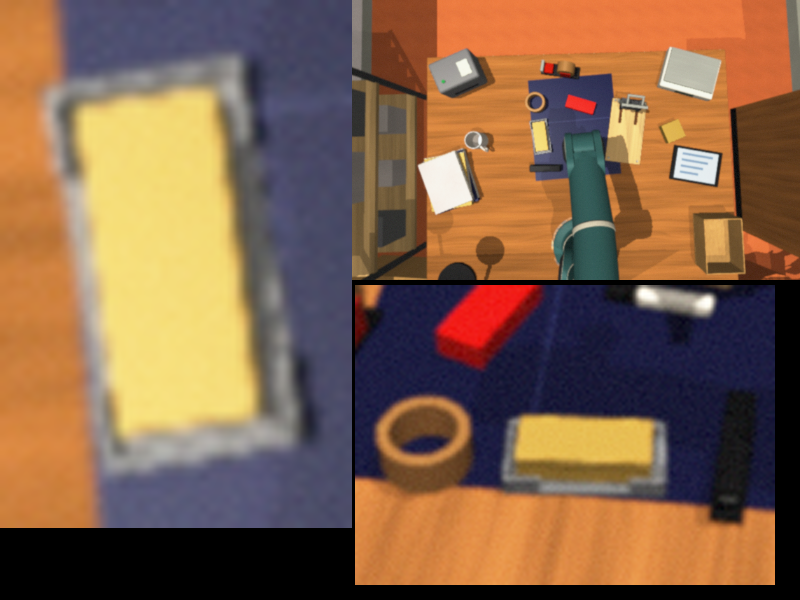

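The box lies flat inside the tray walls, with top corners at (75,105), (217,88), (262,415) and (118,437). The bar is still up and the other things are in place. I'll run a quick numeric check, then hand in if it's within tolerance.

Run:
```python
from h import *
from bench import *
c=np.load("top.npz")
b=(np.array([(118,437),(262,415),(217,88),(75,105)])+.5)/8-.5+[248,162]
q,f=fit([(-70,30,41),(-70,-30,41),(70,-30,41),(70,30,41)],b,c,[535,184,.13])
d=Rz(-TRAY[2])@[q[0]-TRAY[0],q[1]-TRAY[1],0];print(d,q[2]-TRAY[2],f.round(1))
if abs(d[0])<9 and abs(d[1])<8 and abs(q[2]-TRAY[2])<.1: print(close_job())
```

```text
[0.53561922 0.52811171 0.        ] -0.02367534758399209 [ 0.1 -0.1 -0.1  0.1 -0.  -0.2  0.1  0.2]
the job is handed in; nothing more can be done
None
```

The pen box lies flat in the grey tray, measured about 0.5 mm off centre each way. The bar is standing open at about 1.2 rad, nothing else was visibly disturbed, and I handed the job in at about 17 s; no verdict came back.

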